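# Set and lock the pressure dial of a proofing press

## Task

The roller pressure of the small proofing press is set too low: with a fingertip pressed on the round knurled dial on top, turn it clockwise (seen from above), by friction, one or more clicks, until it clicks to rest with its white line pointing at the white bar on the bridge. Then press the steel plunger beside the dial fully down with a fingertip to lock the setting. Do not grasp, lift or shift any of the loose things on or around the press.

Things in the scene. Friction and masses are not known exactly. Their poses are not given: they have to be found in the camera images.
- press: grey tabletop proofing press, fixed to the table, 360 mm (x) by 340 mm (y), with a level bridge 140 mm (x) by 340 mm (y) whose top is 150 mm above the table; origin: centre of its underside, right below the dial's axis. A white index bar (18 x 6 mm, flat) lies on the bridge on the -x side of the dial, white dots 30 degrees apart mark the other detents. A three-armed hand wheel with black balls stands off the +y side, reaching y = 215 mm and 150 mm high
- dial_top (a point): centre of the flat top face of the black knurled rubber dial (grippy: friction about 1), on its upright turning axis, 174 mm above the table; the dial is 90 mm across and 22 mm thick, with an inlaid white line on its top that runs from near the centre to the rim. It is held on its shaft: it can only turn and does not sink when pressed. The point's axes turn with the dial, z is up
- dial (a joint): angle of the dial in rad, growing clockwise seen from above; 0 where the white line meets the white index bar. Detents every 0.524 rad (30 degrees); it starts below 0, one or two clicks short of it (rarely hanging between two). About 0.08 N m is needed to turn it over from one detent to the next; let go within a quarter rad of a detent it springs into it. It turns on past the index bar if pushed further (stops at -1.9 and 1.9), and can be turned back
- lock_top (a point): centre of the top of the steel lock plunger, a mushroom button 32 mm across in a dark collar 46 mm across, on the bridge 105 mm to the press's +y side of the dial's axis; its top stands 170 mm above the table when up, 161 mm when down; the point moves with it
- lock (a joint): how far the plunger is pressed down, in m: 0 up (start), 0.009 fully down; takes about 3 to 4 N, and stays where it is left
- ink_tin: closed ink tin, 48 mm across, 32 mm tall, standing loose on the press's bridge on the -y side of the dial; origin: centre of its underside
- print_block: flat wooden printing block 70 x 100 x 24 mm, lying loose on the press's bed beyond the bridge; origin: centre of its underside
- brayer: hand ink roller about 145 mm long with rubber roll and wooden handle, lying loose on the press's bed on the near side of the bridge; origin: underside, near its middle
- ink_bottle: white plastic bottle, 60 mm across, 150 mm tall, on the table; origin: centre of its underside
- jar: amber glass jar with steel lid, 72 mm across, 90 mm tall, on the table; origin: centre of its underside
- spool: empty wooden spool, 52 mm across, 59 mm tall, on the table; origin: centre of its underside
- mug: blue ceramic mug, 80 mm across, 90 mm tall, on the table; origin: centre of its underside

How it is judged:
On the way, in this order (a step that is already met when the one before it is completed fails the run):
1. the dial rests in the detent with its line at the index bar, the plunger still up (value of joint dial between -0.12 and 0.12 rad and velocity of joint dial between -0.15 and 0.15 rad/s and value of joint lock below 0.003 m), for 0.3 s.
2. the plunger is pressed fully down (value of joint lock above 0.0075 m), for 0.1 s.
At the end, for the whole second after the job is handed in: the dial is at rest within 0.12 rad of the index bar and the plunger is at least 7.5 mm down (value of joint dial between -0.12 and 0.12 rad and velocity of joint dial between -0.15 and 0.15 rad/s and value of joint lock above 0.0075 m); the robot touches nothing.
It fails at once if a loose thing on the press (tin, block, ink roller) is shifted or lifted by more than 20 mm (distance of any of ink_tin, print_block, brayer from where it was at the start of the episode above 0.02 m).
It fails at once if a loose thing on the table (bottle, jar, spool, mug) is shifted or lifted by more than 20 mm (distance of any of ink_bottle, jar, spool, mug from where it was at the start of the episode above 0.02 m).
It also fails if it takes over 48 s, if anything falls off the work surface, if the arm or the gripper's body presses on something with over 40 N, if the wrist force passes 120 N, or if a joint passes its speed limit or range.

## Robot

A 6-joint arm with a two-finger parallel gripper is mounted at the origin on the work surface. World frame = base frame: x ahead of the robot, y to its left, z up, the work surface at z = 0. Lengths are in m, angles in rad, forces in N, time in s.
With the tool pointing down it reaches from about 0.35 to 0.975 m from the base axis. Payload 4.9 kg.
Tool frame: the origin (TCP) lies at the very end of the fingers, on their centre line; the grasp point (between the pads) lies 19 mm behind it; z points along the fingers, y is the line along which they close (so a half turn about z gives the same grasp; the last joint's range is limited). The gripper opens to 85 mm and grips with 20 to 120 N. Pads are 22 mm wide; open, the fingers measure 114 mm over their backs; the gripper's body (76 mm by 85 mm) begins 54 mm behind the grasp point. The pads swing forward as they close: fully open they stand 13 mm farther back than shut.
Start: joints at [1.134, 0.053, 1.613, -0, 1.476, -0.119], TCP at [0.195, 0.594, 0.231] pointing down, gripper open.
Joint ranges: [-3.01, 3.01], [-1.01, 2.22], [0.06, 2.58], [-1.02, 4.17], [0.09, 2.62], [-3.14, 3.14]. Speed limits (rad/s): [2.57, 2.57, 3.14, 3.14, 3.14, 3.14].

## Interface

Orientations are given as a 3x3 rotation matrix whose columns are the frame's x, y, z axes.
In Python, from workcell import env gives the robot as it stands.
- The arm moves only by the shell command python3 -m crank 'ROWS' [FORCE]. ROWS is a JSON object of lists of equal length, an entry for each row: "grip": the gripper's target within -1 to 1 (shut at 1, half-way at 0, fully open at -1); "linear": the shift along the world's x, y, z in cm, a list of three; "twist": the turn, a rotation vector about the world's x, y, z in degrees, a list of three. A call has exactly 10 rows; each row is the pose to reach, as a shift and turn from the pose commanded when the call began; what a row does not reach only later rows make up. A row lasts 1/8 s, in which the tool goes at most 62.5 mm and 10.7 degrees, less where a joint would pass 70% of its speed; a pose out of reach is approached as far as the arm can. A call with a gripper value outside its range is refused whole. The fingers move at their own pace and stop on an object; FORCE is the grip in N (left out, the last holds). Time passes only in rows, so rows that repeat a pose let the fingers close, or fill a call up. It gives the time, the measured TCP pose, the force, the opening and the grip force at its end, in the units of the state.
- env.observe(): the state, without advancing time (a new reading comes with each control period).
- env.read_camera(name): name is "scene" or "side" or "wrist"; returns (picture, depth): 400x640x3 uint8, red, green, blue; 400x640 float32, m along the optical axis (not along the pixel's ray), 0 where there is no reading.
- env.camera_params(name): a dict with "fx", "fy", "cx", "cy" (pixels), "k1" (the pictures are not rectified: a ray, as slopes to the right and down, at radius r is drawn at 1 + k1 r^2 times it, then the intrinsics apply), "rvec" (rotation vector, rad) and "tvec" (3), from world to camera coordinates, as OpenCV has them; the wrist camera has in their place "hand_eye" (4x4, takes a point from camera to tool coordinates, whose origin is the TCP and whose axes are the flange's). Camera axes: x right, y down, z forward; pixel columns grow to the right and rows downward; lengths in m; the calibration is good to about 2 mm. A picture is of the moment at which its call begins: read the wrist's pose just before it. camera_params takes no time and is no camera call.
- env.sign_off(): hands the job in; it is judged then, once.
The state is a dict: "clock": time; "q": joint angles; "dq": joint speeds; "effort": joint torques, N m; "eef_pos": TCP position; "ee_rot": TCP orientation; "force": force on the tool from outside, world axes, zero at the start; "torque": the same for the moment, N m; "gripper_width": opening from 0.0 (shut) to 1.0 (fully open); "finger_force": force on a finger pad.
Only numpy, scipy, OpenCV 4.12 (cv2) and the standard library are available. Lean on these libraries where they do the work, as an engineer would, in place of code of your own. Each camera call takes 0.05 s, during which the arm holds its last target. There are 200 camera calls.

## Working session

There is one attempt and no reset: what is moved stays moved. The work goes in short steps, Python scripts to look and compute and a shell command to move; the robot and the scene stay as the last step left them, time stands still between calls to the robot, and variables do not carry over. Pictures are saved under pics/ and viewed, at most 10 in all, crops included, and the job is handed in when it is done.

```bash
mkdir -p pics; cat > h.py <<'E'
import numpy as np,cv2
from workcell import env
def ray(name,u,v,st=None):
    p=env.camera_params(name)
    x,y=(u-p['cx'])/p['fx'],(v-p['cy'])/p['fy']; a,b=x,y
    for _ in range(20):
        s=1+p['k1']*(a*a+b*b); a,b=x/s,y/s
    d=np.array([a,b,1.])
    if 'hand_eye' in p:
        H=np.array(p['hand_eye']); R=np.array(st['ee_rot']); 
        return R@H[:3,3]+np.array(st['eef_pos']), R@H[:3,:3]@d
    R=cv2.Rodrigues(np.array(p['rvec'],float))[0]; t=np.array(p['tvec']).ravel()
    return -R.T@t, R.T@d
def onz(name,u,v,z,st=None):
    o,d=ray(name,u,v,st); return o+d*(z-o[2])/d[2]
E
python3 - <<'E'
from h import *
s=env.observe();print(s)
for n in ['scene','side','wrist']:
    im,d=env.read_camera(n); cv2.imwrite(f'pics/{n}0.png',im[:,:,::-1]); np.save(f'{n}0.npy',d)
    print(n,env.camera_params(n))
E
```

```text
{'clock': 0.0, 'q': array([ 1.13401014e+00,  5.33576997e-02,  1.61428954e+00,  2.02341032e-06,
        1.47598703e+00, -1.18991036e-01]), 'dq': array([-0.00242146, -0.00075784,  0.00140191,  0.00095732,  0.0001857 ,
       -0.00024857]), 'effort': array([-1.23474110e-03, -3.93686700e+01, -3.70175564e+01, -1.57153727e-04,
        6.88363143e-03,  3.21727924e-06]), 'eef_pos': array([0.19502623, 0.59314275, 0.23006515]), 'ee_rot': array([[-9.49926515e-01,  3.12472187e-01, -8.65489704e-04],
       [ 3.12473290e-01,  9.49924746e-01, -1.84908974e-03],
       [ 2.44360973e-04, -2.02694178e-03, -9.99997916e-01]]), 'force': array([ 0.01719791,  0.37009107, -0.36335129]), 'torque': array([-0.03573796,  0.00459219,  0.00909369]), 'finger_force': 0.0, 'gripper_width': 1.003866181534445}
scene {'fx': 483.20261097841103, 'fy': 483.20261097841103, 'cx': 318.9400014313575, 'cy': 205.1266323822292, 'k1': 0.025431399864637865, 'rvec': array([ 1.9838123 ,  1.18546082, -0.56778595]), 'tvec': array([-0.22566992, -0.21181861,  1.92574206])}
side {'fx': 493.42851360901454, 'fy': 493.42851360901454, 'cx': 318.34829970772705, 'cy': 192.37900017274077, 'k1': -0.05312115998045566, 'rvec': array([ 2.19299942, -0.32613027,  0.15043774]), 'tvec': array([-0.51362469,  0.19095432,  1.56083228])}
wrist {'fx': 310.2637566180249, 'fy': 310.2637566180249, 'cx': 319.37385463341485, 'cy': 197.287869087983, 'k1': -0.061986613730959414, 'hand_eye': array([[-8.77283384e-04, -9.56803062e-01, -2.90735500e-01,
         7.44565553e-02],
       [ 9.99999477e-01, -6.86439138e-04, -7.58407063e-04,
        -2.49959521e-04],
       [ 5.26073974e-04, -2.90736013e-01,  9.56803164e-01,
        -1.42283880e-01],
       [ 0.00000000e+00,  0.00000000e+00,  0.00000000e+00,
         1.00000000e+00]])}
```

View pics/scene0.png

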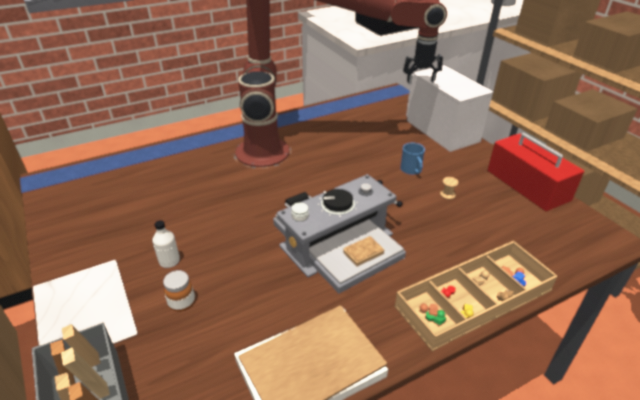

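View pics/side0.png

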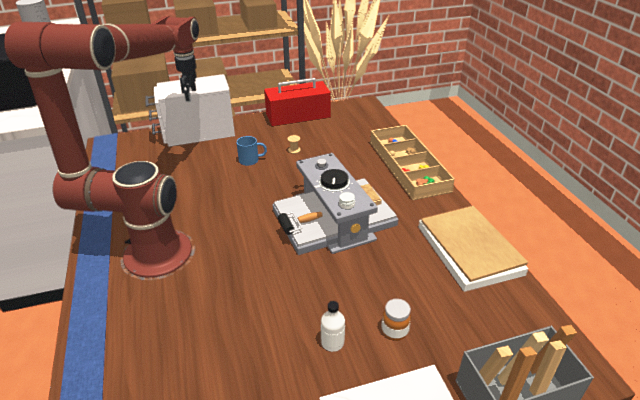

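The scene view shows the dial at about (338,200), plunger at (365,188) and tin at (300,211). In the side view, the dial is at (335,179), plunger at (321,163) and tin at (347,201). Next I'll measure these points and zoom in on the dial.

```bash
python3 - <<'E'
from h import *
for n,(u,v),L,T in [('scene',(338,200),(365,187),(300,209)),('side',(335,179),(321,162),(347,200))]:
    im=cv2.imread(f'pics/{n}0.png'); g=im.max(2)
    m=np.zeros_like(g); m[v-25:v+25,u-28:u+28]=(g[v-25:v+25,u-28:u+28]<50)*255
    k,lab,st,c=cv2.connectedComponentsWithStats(m)
    i=1+np.argmin(np.hypot(*(c[1:]-[u,v]).T)+ (st[1:,4]<60)*100)
    cs=cv2.findContours((lab==i).astype(np.uint8),0,1)[0]; h=cv2.convexHull(max(cs,key=len))
    print(n,st[i],'dial',onz(n,*cv2.fitEllipse(h)[0],.163),'ellipse',cv2.fitEllipse(h))
    print(' lock',onz(n,*L,.170),'tin',onz(n,*T,.182))
    print(' dark rows top', )
    r=45; cv2.imwrite(f'pics/{n}0c.png',cv2.resize(im[v-r+5:v+r,u-50:u+50],None,fx=5 ,fy=5,interpolation=cv2.INTER_CUBIC))
a=[cv2.imread(f'pics/{n}0c.png') for n in('scene','side')]
b=cv2.hconcat(a);cv2.imwrite('pics/c0.png',cv2.resize(b,(800,int(b.shape[0]*800/b.shape[1]))))
for P in [('mug',(412,155),.06),('spool',(450,187),.03)]: print(P[0],onz('scene',*P[1],P[2]))
for P in [('bottle',(333,330),.06),('jar',(397,318),.045),('mug',(247,150),.05)]: print(P[0],onz('side',*P[1],P[2]))
E
```

```text
scene [325 191  26  19 276] dial [ 5.92310111e-01 -2.04624878e-04  1.63000000e-01] ellipse ((337.7586669921875, 200.8468780517578), (19.448320388793945, 25.804494857788086), 91.9418716430664)
 lock [0.58030741 0.10144423 0.17      ] tin [ 0.59488101 -0.12471197  0.182     ]
 dark rows top
side [321 177  26  12 127] dial [ 0.58234653 -0.01937823  0.163     ] ellipse ((333.4453430175781, 182.1866455078125), (11.55993938446045, 26.02651023864746), 92.83604431152344)
 lock [0.57545618 0.09481449 0.17      ] tin [ 0.58427858 -0.14342398  0.182     ]
 dark rows top
mug [0.37209839 0.44890218 0.06      ]
spool [0.56549158 0.47253139 0.03      ]
bottle [ 0.42810901 -0.49247708  0.06      ]
jar [ 0.60412008 -0.49470127  0.045     ]
mug [0.37322003 0.44118231 0.05      ]
```

View pics/c0.png

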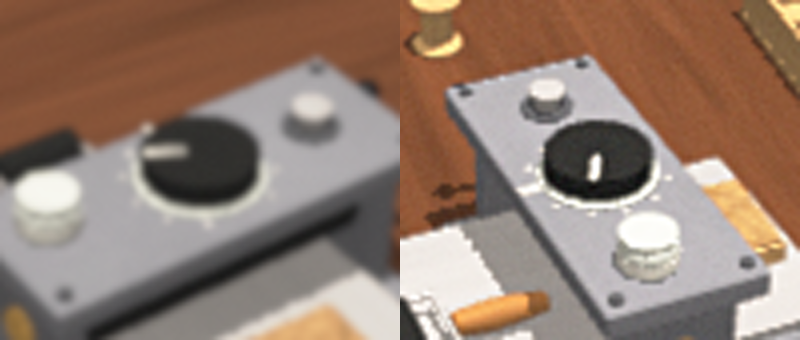

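The clearer side crop shows the line pointing roughly toward the tin, about two clicks short of the bar, which is on the left (-x) side. I'll move above the press with the gripper shut for a wrist view.

```bash
python3 -m crank '{"grip":[1,1,1,1,1,1,1,1,1,1],"linear":[[2,-3,4],[6,-8,6],[10,-13,7],[14,-18,7],[18,-23,7],[22,-28,7],[26,-33,7],[30,-38,7],[34,-43,7],[36,-48,7]],"twist":[[0,0,0],[0,0,0],[0,0,0],[0,0,0],[0,0,0],[0,0,0],[0,0,0],[0,0,0],[0,0,0],[0,0,0]]}' 40
python3 -m crank '{"grip":[1,1,1,1,1,1,1,1,1,1],"linear":[[3,-4,0],[5,-8,0],[7,-11,0],[7,-12,0],[7,-12,0],[7,-12,0],[7,-12,0],[7,-12,0],[7,-12,0],[7,-12,0]],"twist":[[0,0,0],[0,0,0],[0,0,0],[0,0,0],[0,0,0],[0,0,0],[0,0,0],[0,0,0],[0,0,0],[0,0,0]]}'
python3 - <<'E'
from h import *
s=env.observe(); im,d=env.read_camera('wrist'); cv2.imwrite('pics/w1.png',im[:,:,::-1]); np.save('w1.npy',d)
import pickle; pickle.dump(s,open('w1.pkl','wb')); print(s['clock'],s['eef_pos'],s['q'],s['gripper_width'])
E
```

```text
clock: 1.4
eef_pos: [0.5533, 0.118, 0.3008]
ee_rot: [[-0.95, 0.312, -0.0], [0.312, 0.95, 0.0], [0.001, 0.0, -1.0]]
force: [0.8, 0.5, 0.4]
gripper_width: 0.002
finger_force: 0.0
clock: 2.65
eef_pos: [0.6223, -0.0001, 0.3013]
ee_rot: [[-0.95, 0.312, 0.0], [0.312, 0.95, -0.0], [-0.0, -0.0, -1.0]]
force: [-0.4, -0.3, -0.2]
gripper_width: -0.001
finger_force: 0.0
2.65 [ 6.22338914e-01 -8.59833069e-05  3.01329493e-01] [-1.19644087e-01  1.45550939e-02  1.53630935e+00 -1.32914396e-05
  1.59069992e+00 -1.37276826e+00] -0.0007569906009528848
```

View pics/w1.png

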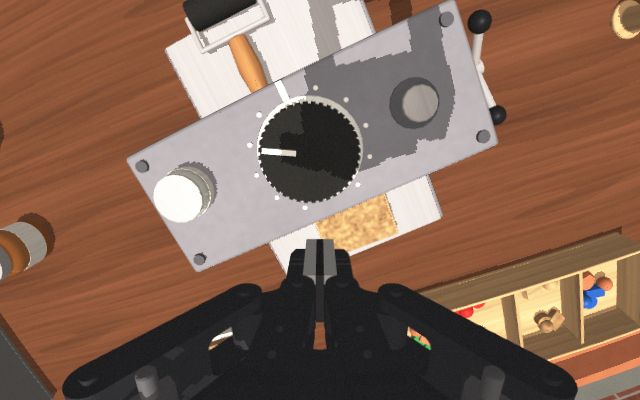

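The wrist view shows the dial centred near (310,150), its line from (296,153) to (262,152), the bar at (282,91), the plunger at (420,103) and the tin at (182,197).

```bash
python3 - <<'E'
from h import *
import pickle
s=pickle.load(open('w1.pkl','rb')); im=cv2.imread('pics/w1.png'); d=np.load('w1.npy')
w=lambda u,v,z:onz('wrist',u,v,z,s)
# depth-based: pixels with world z near 0.174 / 0.170
ys,xs=np.mgrid[60:240,150:470]; P=[]
o=None
def pt(u,v):
    o,r=ray('wrist',u,v,s); f=np.array(s['ee_rot'])@np.array(env.camera_params('wrist')['hand_eye'])[:3,2]
    return o+r*d[v,u]/(r@f)
W=np.array([[pt(u,v) for u in range(150,470)] for v in range(60,240)])
Z=W[...,2]
for nm,lo,hi,u0,v0,r in [('dial',.168,.180,310,150,55),('lock',.164,.176,420,103,30),('tin',.175,.19,182,197,35)]:
    m=((Z>lo)&(Z<hi)&(np.hypot(xs-u0,ys-v0)<r)).astype(np.uint8)
    c=max(cv2.findContours(m,0,1)[0],key=cv2.contourArea); (x,y),ax,_=cv2.fitEllipse(cv2.convexHull(c)); z=np.median(Z[m>0])
    print(nm,(x+150,y+60),ax,'zmed',z,'xyz',w(x+150,y+60,{'dial':.174,'lock':.170,'tin':.182}[nm]))
a,b=w(296,153,.174),w(262,152,.174); i=[w(275,80,.151),w(287,102,.151)]
print('line',a,b,'bar',i)
E
```

```text
Traceback (most recent call last):
ValueError: time passes only in moves, steps and waits
```

```bash
cat > h2.py <<'E'
from h import *
import h,functools,pickle
_c=functools.lru_cache(env.camera_params)
class E: camera_params=staticmethod(_c)
h.env=E
def meas(tag,dialuv=(310,150),things=()):
    s=pickle.load(open(tag+'.pkl','rb')); d=np.load(tag+'.npy')
    f=np.array(s['ee_rot'])@np.array(_c('wrist')['hand_eye'])[:3,2]
    for nm,zt,u0,v0,r in things:
        ys,xs=np.mgrid[v0-r:v0+r,u0-r:u0+r]; Z=np.zeros(xs.shape)
        for k in np.ndindex(xs.shape):
            o,q=ray('wrist',xs[k],ys[k],s); Z[k]=o[2]+q[2]*d[ys[k],xs[k]]/(q@f)
        m=((abs(Z-zt)<.006)).astype(np.uint8)
        c=max(cv2.findContours(m,0,1)[0],key=cv2.contourArea); (x,y),ax,_=cv2.fitEllipse(cv2.convexHull(c))
        print(nm,x+u0-r,y+v0-r,ax,np.median(Z[m>0]),onz('wrist',x+u0-r,y+v0-r,zt,s))
    return lambda u,v,z:onz('wrist',u,v,z,s)
E
python3 - <<'E'
from h2 import *
w=meas('w1',things=[('dial',.174,310,150,60),('lock',.170,420,103,28),('tin',.182,182,197,35)])
a,b=w(296,153,.174),w(262,152,.174); i=w(275,80,.151),w(287,102,.151)
print('line',a,b,'bar',i)
E
```

```text
dial 308.92606353759766 151.52606582641602 (101.78047180175781, 102.76168823242188) 0.17368200440309917 [0.58690794 0.00153947 0.174     ]
lock 419.18347358703613 102.98639678955078 (35.73052978515625, 38.74398422241211) 0.16956864918714087 [0.57723435 0.10398704 0.17      ]
tin 177.70389556884766 197.69462203979492 (45.19697189331055, 51.60868453979492) 0.18170698337688107 [ 0.58771167 -0.12246465  0.182     ]
line [ 0.58458796 -0.00957727  0.174     ] [ 0.57439455 -0.03747558  0.174     ] bar (array([ 0.51963172, -0.00841094,  0.151     ]), array([ 0.54094212, -0.00466005,  0.151     ]))
```

The line is about 62° (two clicks) short of the bar. I'll go over a contact point at 28 mm radius on the +y side.

```bash
python3 -m crank '{"grip":[1,1,1,1,1,1,1,1,1,1],"linear":[[-1,1.5,0],[-2,2.5,-2],[-2.8,2.9,-5],[-2.8,2.9,-8],[-2.8,2.9,-10],[-2.8,2.9,-11.2],[-2.8,2.9,-11.8],[-2.8,2.9,-12.2],[-2.8,2.9,-12.2],[-2.8,2.9,-12.2]],"twist":[[0,0,0],[0,0,0],[0,0,0],[0,0,0],[0,0,0],[0,0,0],[0,0,0],[0,0,0],[0,0,0],[0,0,0]]}'
python3 -m crank '{"grip":[1,1,1,1,1,1,1,1,1,1],"linear":[[0,0,-0.1],[0,0,-0.2],[0,0,-0.3],[0,0,-0.4],[0,0,-0.5],[0,0,-0.6],[0,0,-0.6],[0,0,-0.6],[0,0,-0.6],[0,0,-0.6]],"twist":[[0,0,0],[0,0,0],[0,0,0],[0,0,0],[0,0,0],[0,0,0],[0,0,0],[0,0,0],[0,0,0],[0,0,0]]}'
```

```text
clock: 3.95
eef_pos: [0.5948, 0.0287, 0.1801]
ee_rot: [[-0.95, 0.313, 0.001], [0.313, 0.95, -0.0], [-0.001, 0.0, -1.0]]
force: [-0.3, -0.5, 0.5]
gripper_width: -0.002
finger_force: 0.0
clock: 5.2
eef_pos: [0.5947, 0.0287, 0.174]
ee_rot: [[-0.95, 0.312, 0.001], [0.312, 0.95, -0.0], [-0.001, 0.0, -1.0]]
force: [-0.6, -0.4, 5.9]
gripper_width: -0.003
finger_force: 2.6
```

```bash
python3 -m crank '{"grip":[1,1,1,1,1,1,1,1,1,1],"linear":[[0,0,-0.05],[0,0,-0.1],[0.23,-0.08,-0.1],[0.46,-0.17,-0.1],[0.68,-0.29,-0.1],[0.88,-0.43,-0.1],[1.08,-0.58,-0.1],[1.26,-0.75,-0.1],[1.26,-0.75,-0.1],[1.26,-0.75,-0.1]],"twist":[[0,0,0],[0,0,0],[0,0,-5],[0,0,-10],[0,0,-15],[0,0,-20],[0,0,-25],[0,0,-30],[0,0,-30],[0,0,-30]]}'
python3 - <<'E'
from h import *
s=env.observe(); im,d=env.read_camera('wrist'); cv2.imwrite('pics/w2.png',im[:,:,::-1]); np.save('w2.npy',d)
import pickle; pickle.dump(s,open('w2.pkl','wb')); print(s['clock'],s['force'],s['torque'])
E
```

```text
clock: 6.45
eef_pos: [0.6083, 0.022, 0.174]
ee_rot: [[-0.667, 0.745, 0.004], [0.745, 0.667, 0.001], [-0.002, 0.004, -1.0]]
force: [0.7, 1.9, 7.9]
gripper_width: 0.003
finger_force: 3.4
6.45 [0.65560539 1.91615481 7.85508554] [ 0.40832795 -0.10611516  0.01226766]
```

View pics/w2.png

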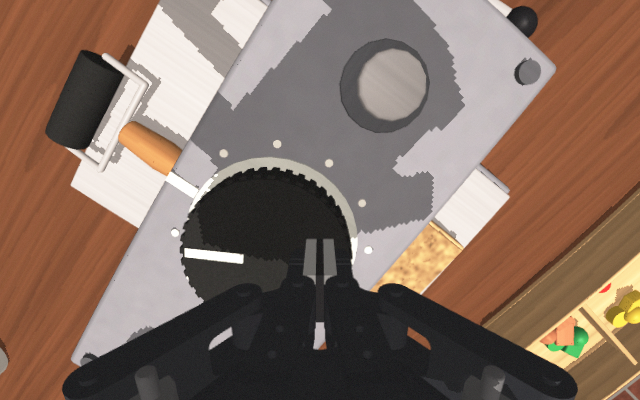

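The view shows the line at (184,253) to (243,260), so it turned with the finger. The bar is at (183,185), about one click further. I'll work out the remaining angle.

```bash
python3 - <<'E'
from h2 import *
w=meas('w2')
C=np.array([.587,.0015]); A=lambda p:np.degrees(np.arctan2(*(p[1::-1])))%360
a,b=w(243,259,.174)[:2],w(185,254,.174)[:2]; print('tip',A(b-C),'dir',A(b-a))
p,q=w(168,175,.151)[:2],w(198,197,.151)[:2]; print('bar',A((p+q)/2-C),A(p-q)); print('lock',w(393,85,.17))
s=pickle.load(open('w2.pkl','rb')); v=s['eef_pos'][:2]-C
for t in range(5,41,5):
    r=np.radians(t);R=np.array([[np.cos(r),np.sin(r)],[-np.sin(r),np.cos(r)]]); print(t,((R@v-v)*100).round(2))
E
```

```text
tip 219.40821682569685 dir 216.71167821479665
bar 187.6671055558311 182.3400505211483
lock [0.57769295 0.10514991 0.17      ]
5 [ 0.17 -0.19]
10 [ 0.32 -0.4 ]
15 [ 0.46 -0.62]
20 [ 0.57 -0.85]
25 [ 0.66 -1.09]
30 [ 0.74 -1.34]
35 [ 0.79 -1.59]
40 [ 0.82 -1.85]
```

```bash
python3 -m crank '{"grip":[1,1,1,1,1,1,1,1,1,1],"linear":[[0.17,-0.19,0],[0.32,-0.4,0],[0.46,-0.62,0],[0.57,-0.85,0],[0.66,-1.09,0],[0.74,-1.34,0],[0.75,-1.39,0],[0.75,-1.39,0],[0.75,-1.39,0],[0.75,-1.39,0]],"twist":[[0,0,-5],[0,0,-10],[0,0,-15],[0,0,-20],[0,0,-25],[0,0,-30],[0,0,-31],[0,0,-31],[0,0,-31],[0,0,-31]]}'
python3 -m crank '{"grip":[1,1,1,1,1,1,1,1,1,1],"linear":[[0,0,0.3],[0,0,1],[0,0,3],[0,0,6],[1,1,8],[2,2,9],[3,3,10],[3,3,10],[3,3,10],[3,3,10]],"twist":[[0,0,0],[0,0,0],[0,0,0],[0,0,0],[0,0,6],[0,0,12],[0,0,20],[0,0,28],[0,0,30],[0,0,30]]}'
python3 - <<'E'
from h import *
s=env.observe(); im,d=env.read_camera('wrist'); cv2.imwrite('pics/w3.png',im[:,:,::-1]); np.save('w3.npy',d)
import pickle; pickle.dump(s,open('w3.pkl','wb')); print(s['clock'],s['force'],s['torque'])
E
```

```text
clock: 7.75
eef_pos: [0.6163, 0.0082, 0.174]
ee_rot: [[-0.187, 0.982, 0.005], [0.982, 0.187, 0.002], [0.001, 0.006, -1.0]]
force: [3.6, 2.4, 6.1]
gripper_width: 0.002
finger_force: 2.8
clock: 9.0
eef_pos: [0.6444, 0.0372, 0.2728]
ee_rot: [[-0.652, 0.758, 0.0], [0.758, 0.652, -0.0], [-0.0, 0.0, -1.0]]
force: [-0.0, 0.2, 0.3]
gripper_width: 0.001
finger_force: 0.0
9.0 [-0.04127243  0.17397958  0.30299011] [-0.00351131 -0.02740196 -0.04173972]
```

View pics/w3.png

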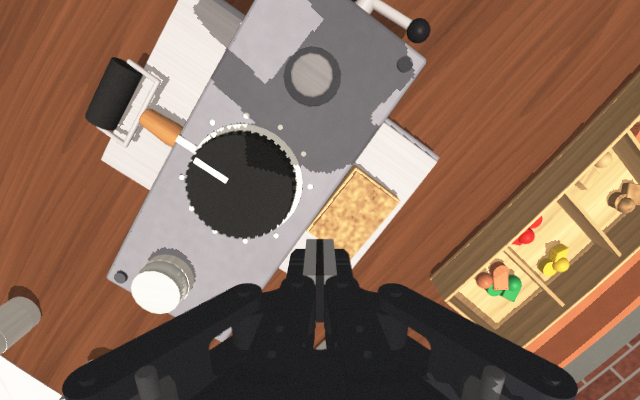

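The line, (227,181) to about (197,158), now meets the bar near (185,148), and the tin, block and brayer look undisturbed. Next I'll press the plunger at (0.577, 0.1045).

```bash
python3 -m crank '{"grip":[1,1,1,1,1,1,1,1,1,1],"linear":[[-2,2,0],[-5,5,0],[-6.7,6.7,-1],[-6.7,6.7,-4],[-6.7,6.7,-7],[-6.7,6.7,-9],[-6.7,6.7,-9.7],[-6.7,6.7,-9.7],[-6.7,6.7,-9.7],[-6.7,6.7,-9.7]],"twist":[[0,0,0],[0,0,0],[0,0,0],[0,0,0],[0,0,0],[0,0,0],[0,0,0],[0,0,0],[0,0,0],[0,0,0]]}'
python3 -m crank '{"grip":[1,1,1,1,1,1,1,1,1,1],"linear":[[0,0,-0.2],[0,0,-0.4],[0,0,-0.6],[0,0,-0.8],[0,0,-1.0],[0,0,-1.2],[0,0,-1.4],[0,0,-1.5],[0,0,-1.6],[0,0,-1.6]],"twist":[[0,0,0],[0,0,0],[0,0,0],[0,0,0],[0,0,0],[0,0,0],[0,0,0],[0,0,0],[0,0,0],[0,0,0]]}'
```

```text
clock: 10.3
eef_pos: [0.5782, 0.1044, 0.1766]
ee_rot: [[-0.653, 0.757, 0.002], [0.757, 0.653, 0.0], [-0.001, 0.002, -1.0]]
force: [0.1, -0.1, 0.1]
gripper_width: -0.004
finger_force: 0.0
clock: 11.55
eef_pos: [0.5775, 0.1044, 0.161]
ee_rot: [[-0.653, 0.757, 0.0], [0.757, 0.653, -0.0], [-0.0, 0.0, -1.0]]
force: [-5.0, 0.5, 9.7]
gripper_width: 0.001
finger_force: 4.7
```

```bash
python3 -m crank '{"grip":[1,1,1,1,1,1,1,1,1,1],"linear":[[0,0,-0.1],[0,0,-0.2],[0,0,-0.2],[0,0,-0.2],[0,0,-0.2],[0,0,-0.2],[0,0,-0.2],[0,0,-0.2],[0,0,-0.2],[0,0,-0.2]],"twist":[[0,0,0],[0,0,0],[0,0,0],[0,0,0],[0,0,0],[0,0,0],[0,0,0],[0,0,0],[0,0,0],[0,0,0]]}'
python3 -m crank '{"grip":[1,1,1,1,1,1,1,1,1,1],"linear":[[0,0,0.3],[0,0,1],[0,0,3],[0,0,6],[1,-2,9],[3,-5,11],[6,-8,12],[6,-8,12],[6,-8,12],[6,-8,12]],"twist":[[0,0,0],[0,0,0],[0,0,0],[0,0,0],[0,0,0],[0,0,0],[0,0,0],[0,0,0],[0,0,0],[0,0,0]]}'
python3 - <<'E'
from h2 import *
s=env.observe(); im,d=env.read_camera('wrist'); cv2.imwrite('pics/w4.png',im[:,:,::-1]); np.save('w4.npy',d)
pickle.dump(s,open('w4.pkl','wb')); print(s['clock'],s['force'])
E
```

```text
clock: 12.8
eef_pos: [0.5776, 0.1044, 0.1609]
ee_rot: [[-0.653, 0.757, 0.0], [0.757, 0.653, -0.0], [-0.0, 0.0, -1.0]]
force: [-8.7, -1.6, 17.6]
gripper_width: 0.006
finger_force: 8.4
clock: 14.05
eef_pos: [0.6368, 0.0252, 0.277]
ee_rot: [[-0.654, 0.757, -0.001], [0.757, 0.654, 0.0], [0.001, -0.0, -1.0]]
force: [-0.0, -0.0, 0.5]
gripper_width: 0.002
finger_force: 0.0
14.05 [-0.01869072 -0.01908562  0.49676618]
```

View pics/w4.png

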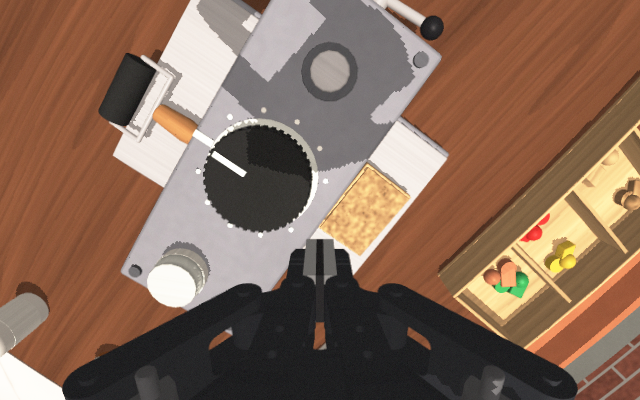

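The line, (245,174) to (212,151), still meets the bar at about (202,140). The plunger at (330,70) is down: it bottomed at z = 0.161 with the force rising. The arm is clear, so I'm handing in.

```bash
python3 -c "
from workcell import env
print(env.sign_off())"
```

```text
the job is handed in; nothing more can be done
None
```

I turned the dial two clicks clockwise so its line rests at the index bar, pressed the plunger to its stop (fingertip at 161 mm), and handed the job in with the arm clear at about 14 s; sign-off returned no verdict.

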